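Pry a stuck LED driver out of its test socket

TASK

The blue LED driver with cooling fins is stuck tight in its test socket. Lay the orange-handled pry bar over the socket's brass fulcrum with the steel tip under the front edge of that driver, then press the handle down so that the driver is levered up by at least 6 mm. Do not touch either driver with the gripper, and leave the smooth-topped driver fully seated in the other socket.

Things in the scene. Friction and masses are not known exactly. Their poses are not given: they have to be found in the camera images.
- pry_bar: Loose flat pry bar, 220 mm long, 0.15 kg, lying on the bench. Origin on its flat underside at mid length; x along it to the steel tip, z up. Orange handle x = -110 to -2 mm, 24 mm wide, 20 mm high: grip it across there near x = -30 mm (balance point about x = -15 mm). Steel blade on to the tip at x = +110 mm: 20 mm wide, 6 mm thick (last 8 mm thinner, relieved from below).
- fulcrum (a point): Top middle of the finned driver's socket's fulcrum: a fixed post with a half-round brass top, 52 mm above the bench, 40 mm wide along y, between two dark horns 10 mm higher. x points level to the driver, whose front edge is 40 mm ahead (x = +40 mm). Bar well laid: underside on the fulcrum, bar's x along this x, tip at x = +52 mm. Let go, it drops its handle until the tip meets the driver's sole.
- finned_socket: Fixed grey and black test socket of the finned driver; base plate 170 x 96 x 10 mm. Origin at the bench under the middle of the base, z up, x from fulcrum (at x = -23 mm) to driver (x = +17 to +73 mm). Under the driver the space from x = +17 to +44 mm, 56 mm wide, is open for the bar's tip from 10 to 64 mm above the bench; a black tower stands behind it.
- finned_driver: Blue finned LED driver, 55 x 56 x 20 mm, fixed on a 3 mm steel sole (underside 64 mm above the bench when seated). Origin in the middle of the driver's underside, 67 mm up when seated. It slides only straight up, at most 14 mm, against about 22 N of friction, and stays where left; the handle's end pressed to the bench (some 8 N) raises it about 9 mm.
- smooth_driver: Blue LED driver with a flat printed top, 54 x 56 x 19 mm, in an equal socket nearby; leave it alone. Origin in the middle of its underside, 67 mm above the bench when fully seated.

How it is judged (in metres and radians):
On the way, in this order (a step that is already met when the one before it is completed fails the run):
1. the pry bar lies across the fulcrum of the finned driver's socket with its tip under the driver's front edge (x of pry_bar in the frame of finned_socket between -0.094 and -0.05 m and y of pry_bar in the frame of finned_socket between -0.035 and 0.035 m and angle between the x axis of pry_bar and the x axis of finned_socket, either way round below 0.5 rad and height (world z) of pry_bar between 0.015 and 0.083 m), for 0.1 s.
2. the bar, bearing on the driver's socket, has raised the finned driver by at least 5 mm (height (world z) of finned_driver above 0.072 m and x of pry_bar in the frame of finned_socket above -0.105 m and contact force between pry_bar and finned_socket above 0.1 N), for 0.1 s.
At the end, for the whole second after the job is handed in: The finned driver stands at least 5 mm above its seated height, the smooth driver is still seated (risen less than 2 mm), and the pry bar is at rest; it may stay where it lies (height (world z) of finned_driver above 0.072 m and height (world z) of smooth_driver below 0.069 m and linear speed of pry_bar below 0.03 m/s); the robot touches nothing.
It fails at once if the gripper touches the finned driver (contact force between any of the fingers, the arm and finned_driver above 1 N).
It fails at once if the gripper touches the smooth driver (contact force between any of the fingers, the arm and smooth_driver above 1 N).
It fails at once if the smooth driver is raised from its seat (height (world z) of smooth_driver above 0.069 m).
It also fails if it takes over 51 s, if anything falls off the work surface, if the arm or the gripper's body presses on something with over 40 N, if the wrist force passes 120 N, or if a joint passes its speed limit or range.

ROBOT

A 6-joint arm with a two-finger parallel gripper is mounted at the origin on a cart in front of the work surface, level with it; the furniture and walls round the work are solid. World frame = base frame: x ahead of the robot, y to its left, z up, the work surface at z = 0. Lengths are in mm, angles in degrees, forces in N, time in s.
With the tool pointing down it reaches from about 300 to 775 mm from the base axis. Payload 14.6 kg.
Tool frame: the origin (TCP) lies on the mounting face of the last link; the fingertips stand 173 mm ahead of it and the grasp point (between the pads) lies 155 mm ahead of it; z points along the fingers, y is the line along which they close (so a half turn about z gives the same grasp; the last joint's range is limited). The gripper opens to 85 mm and grips with 20 to 120 N. Pads are 22 mm wide; open, the fingers measure 114 mm over their backs; the gripper's body (76 mm by 85 mm) begins 54 mm behind the grasp point. The pads swing forward as they close: fully open they stand 13 mm farther back than shut.
Start: joints at [71.356, 17.183, 87.147, -0, 75.671, -3.816], TCP at [140.755, 531.676, 404.681] pointing down, gripper open.
Joint ranges: [-173.82, 173.82], [-45.26, 126.66], [13.44, 144.39], [-59.66, 239.66], [0, 175.72], [-146.38, 146.38]. Speed limits (degrees/s): [127.2, 127.2, 147.25, 180, 180, 180].

INTERFACE

Orientations are given as [roll, pitch, yaw] about the fixed x, y, z axes, in that order (R = Rz(yaw) Ry(pitch) Rx(roll)).
In Python, from station import arm gives the robot as it stands.
- The arm moves only by the tool move_arm, never from a script. Its argument "deltas" is a list of rows, each a list of 7 numbers: the turn, a rotation vector about the tool's x, y, z in rad, then the shift along the tool's x, y, z in m, then the opening in per cent of the stroke, from 0 (shut) to 100 (fully open). A call has 1 to 20 rows; each row shifts and turns the commanded pose from where the row before left it, along the tool's axes as they then stand; what a row does not reach is not made up. A row lasts 1/10 s, in which the tool goes at most 50 mm and 8.59 degrees, less where a joint would pass 70% of its speed; a pose out of reach is approached as far as the arm can. A call with a gripper value outside its range is refused whole. The fingers move at their own pace and stop on an object; the grip force is fixed at half the most. Time passes only in rows, so rows that do not move let the fingers close. It gives the time, the measured TCP pose, the force, the opening and the grip force at its end, in the units of the state.
- arm.observe(): the state, without advancing time (a new reading comes with each control period).
- arm.get_image(name): name is "side" or "top" or "wrist"; returns a dict with "color" (384x512x3 uint8, red, green, blue), "depth" (384x512 float32, mm along the optical axis (not along the pixel's ray), 0 where there is no reading), "mtx" (3x3 intrinsics, pixels), "k1" (the pictures are not rectified: a ray, as slopes to the right and down, at radius r is drawn at 1 + k1 r^2 times it, then the intrinsics apply), "pose" (4x4, takes a point from camera to world coordinates). Camera axes: x right, y down, z forward; pixel columns grow to the right and rows downward; lengths in mm; the calibration is good to about 2 mm. A picture is of the moment at which its call begins.
- arm.sign_off(): hands the job in; it is judged then, once.
The state is a dict: "clock": time; "qpos": joint angles; "joint_vel": joint speeds; "tau": joint torques, N m; "tool_pos": TCP position; "ee_rot": TCP orientation; "contact_force": force on the tool from outside, world axes, zero at the start; "moment": the same for the moment, N m; "finger_gap": finger opening in mm; "gripper_force": force on a finger pad.
Only numpy, scipy, OpenCV 4.12 (cv2) and the standard library are available. Lean on these libraries where they do the work, as an engineer would, in place of code of your own. Each camera call takes 0.05 s, during which the arm holds its last target. There are 200 camera calls.

## Working session

There is one attempt and no reset: what is moved stays moved. The work goes in short steps, Python scripts to look and compute and a tool call to move; the robot and the scene stay as the last step left them, time stands still between calls to the robot, and variables do not carry over. Pictures are saved under pics/ and viewed, at most 10 in all, crops included, and the job is handed in when it is done.

Besides the shell and the picture viewer there is one more tool, called after ">>>" as name([rows], argument=value, ...), one row to a line, values as JSON. move_arm: Moves the arm, as the interface text tells. Its arguments: {"type":"object","properties":{"deltas":{"type":"array"}},"required":["deltas"]}

```bash
mkdir -p pics
cat > h.py <<'E'
import numpy as np, cv2
from station import arm
def pts(im):
    d=im["depth"]; h,w=d.shape; K=im["mtx"]
    u,v=np.meshgrid(np.arange(w),np.arange(h))
    p=cv2.undistortPoints(np.stack([u,v],-1).reshape(-1,1,2).astype(float),K,np.array([im["k1"],0,0,0.])).reshape(h,w,2)
    c=np.dstack([p*d[...,None],d,np.ones_like(d)])
    P=c@im["pose"].T; P[d==0]=np.nan
    return P[...,:3]
def save(im,n): cv2.imwrite("pics/"+n,im["color"][...,::-1])
E
python3 - <<'E'
from h import *
print(arm.observe())
for n in("top","side"):
    im=arm.get_image(n); save(im,n+"0.png"); np.savez("/tmp/"+n+".npz",**im); print(n,im["pose"].round(2).tolist(),im["mtx"].tolist(),im["k1"])
E
```

```text
{'clock': 0.0, 'qpos': array([ 7.13553505e+01,  1.72173446e+01,  8.71787689e+01, -1.09587218e-03,
        7.56715956e+01, -3.81595934e+00]), 'joint_vel': array([ 0.01909543,  0.03958035,  0.10622033,  0.01245164,  0.02950883,
       -0.03555493]), 'tau': array([ 2.12562418e-04, -5.43500447e+01, -3.61801636e+01,  1.53408200e-05,
        3.81862134e-03, -2.87151785e-06]), 'tool_pos': array([140.75857484, 531.65891358, 404.11607548]), 'ee_rot': array([-1.79932370e+02, -3.44705167e-03,  1.65171580e+02]), 'contact_force': array([-0.04104521,  0.31055205, -0.55450617]), 'moment': array([-0.02691483, -0.00641456,  0.02234395]), 'gripper_force': 0.0, 'finger_gap': 85.25989721047569}
top [[0.02, -0.99, 0.15, 438.51], [-1.0, -0.02, 0.0, 245.43], [-0.0, -0.15, -0.99, 920.87], [0.0, 0.0, 0.0, 1.0]] [[377.81178298311, 0.0, 247.6277279318685], [0.0, 377.81178298311, 189.1477159039038], [0.0, 0.0, 1.0]] -0.123580748449113
side [[-1.0, -0.05, 0.08, 493.83], [-0.09, 0.49, -0.87, 990.51], [-0.0, -0.87, -0.49, 484.86], [0.0, 0.0, 0.0, 1.0]] [[471.5250550651003, 0.0, 250.87214725328786], [0.0, 471.5250550651003, 190.8058371133216], [0.0, 0.0, 1.0]] -0.05943869329175103
```

View pics/top0.png

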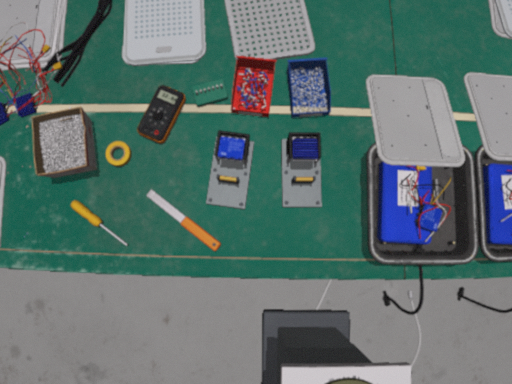

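View pics/side0.png

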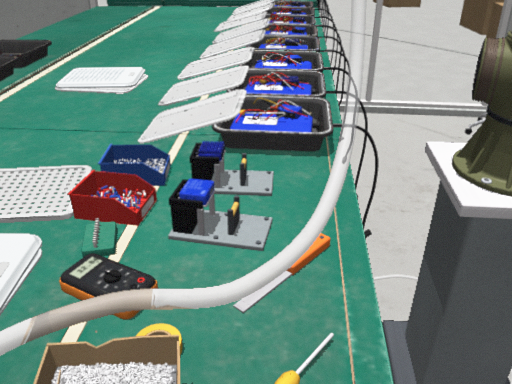

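The top view shows the bar with its tip at about (150,192) and handle end at (218,247). The brass fulcrums are at (229,180) and (304,177), and the drivers at (233,148), which looks smooth, and (304,148), which looks finned. Next I'll measure these and zoom in to confirm which driver is which.

Run:
```python
from h import *
im=dict(np.load("/tmp/top.npz")); P=pts(im); c=im["color"]
hsv=cv2.cvtColor(c,cv2.COLOR_RGB2HSV)
z=P[...,2]
def roi(m,x0,x1,y0,y1):
    r=np.zeros(m.shape,bool); r[y0:y1,x0:x1]=1; return m&r
def line(n,m):
    q=P[m]; q=q[~np.isnan(q[:,0])]
    r=cv2.minAreaRect(q[:,:2].astype(np.float32)); print(n,len(q),np.nanmean(q,0).round(1),np.median(q[:,2]).round(1),[np.round(a,1) for a in r]); return q
H,S,V=cv2.split(hsv)
orange=(H>5)&(H<18)&(S>150)&(V>120)
line("handle",roi(orange,170,230,205,255))
white=(S<60)&(V>150)
line("blade",roi(white,140,195,185,230))
bar=roi(orange,170,230,205,255)|roi(white,140,195,185,230)
line("bar",bar)
yel=(H>15)&(H<35)&(S>120)&(V>100)
for n,x0,x1 in(("L",205,255),("R",280,325)):
    line(n+" brass",roi(yel,x0,x1,168,192))
    line(n+" base",roi((S<60)&(z<20)&(z>3),x0,x1,130,212))
    q=line(n+" driver",roi((H>105)&(H<130)&(S>120)&(z>70),x0,x1,125,168))
cr=np.hstack([cv2.resize(c[120:215,200:330],None,fx=4,fy=4,interpolation=2)])
s=dict(np.load("/tmp/side.npz"))["color"][130:255,160:285]
cr2=cv2.resize(s,(380,380),interpolation=2)
o=np.zeros((760,520,3),np.uint8); 
cv2.imwrite("pics/z.png",np.hstack([cv2.resize(cr,(416,304)),cv2.resize(cr2,(304,304))])[...,::-1])
```

```text
handle 418 [462.5 360.   20.2] 20.8 [array([462.1, 359.9]), array([104.5,  23.6]), np.float64(54.0)]
blade 336 [527.4 448.3   6.9] 6.9 [array([527.6, 448.5]), array([110.8,  19.2]), np.float64(53.2)]
bar 754 [491.4 399.3  14.2] 17.9 [array([495.3, 405.7]), array([217.8,  23.6]), np.float64(54.0)]
L brass 61 [590.7 297.1  51.9] 51.6 [array([591. , 297.3]), array([38.1,  8.3]), np.float64(84.4)]
L base 1786 [590.3 293.8  11.1] 11.1 [array([614.8, 293.4]), array([ 96.5, 171.5]), np.float64(83.2)]
L driver 526 [655.  289.1  86.4] 86.7 [array([656.9, 289.1]), array([60.9, 51.2]), np.float64(84.7)]
R brass 51 [592.5 117.4  52.3] 52.3 [array([592.6, 117.4]), array([ 5.2, 38.1]), np.float64(1.3)]
R base 1773 [593.3 121.9  11.1] 10.9 [array([617.4, 118.8]), array([169.3,  96.5]), np.float64(1.3)]
R driver 487 [658.2 119.5  85.6] 86.1 [array([659.4, 118.7]), array([56.3, 48.7]), np.float64(89.7)]
```

View pics/z.png

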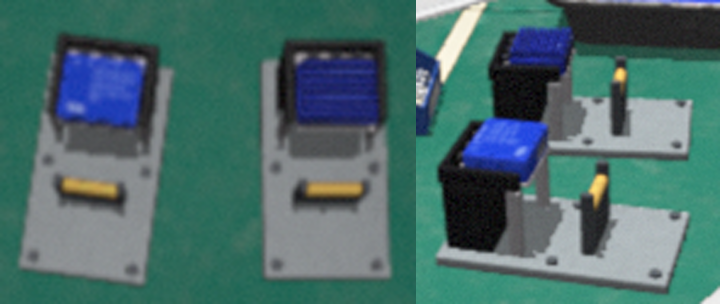

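The right-hand driver, at (304,148) in the top view, is the finned one: it has visible fins, and the left one has a printed top. I'll turn the tool to the bar's yaw (54°) and move above the grip point.

>>> move_arm([
  [0,0,0.1492,0,0,0,100],
  [0,0,0.1492,0,0,0,100],
  [0,0,0.1492,0,0,0,100],
  [0,0,0.1492,0,0,0,100],
  [0,0,0.1492,0,0,0,100],
  [0,0,0.1492,0,0,0,100],
  [0,0,0.1492,0,0,0,100],
  [0,0,0.1492,0,0,0,100],
  [0,0,0.1492,0,0,0,100],
  [0,0,0.1492,0,0,0,100],
  [0,0,0.1492,0,0,0,100],
  [0,0,0.1492,0,0,0,100],
  [0,0,0.1492,0,0,0,100],
  [0,0,0,0,0,0,100],
])

```text
clock: 1.5
tool_pos: [140.8, 531.7, 404.4]
ee_rot: [180.0, 0.0, 53.9]
contact_force: [0.5, -0.6, 0.5]
finger_gap: 85.7
gripper_force: 0.0
```

>>> move_arm([
  [0,0,0,0.0076,0.0361,0.01,100],
  [0,0,0,0.0076,0.0361,0.01,100],
  [0,0,0,0.0076,0.0361,0.01,100],
  [0,0,0,0.0076,0.0361,0.01,100],
  [0,0,0,0.0076,0.0361,0.01,100],
  [0,0,0,0.0076,0.0361,0.01,100],
  [0,0,0,0.0076,0.0361,0.01,100],
  [0,0,0,0.0076,0.0361,0.01,100],
  [0,0,0,0.0076,0.0361,0.01,100],
  [0,0,0,0.0076,0.0361,0.01,100],
  [0,0,0,0,0,0,100],
  [0,0,0,0,0,0,100],
])

```text
clock: 2.7
tool_pos: [478.0, 380.8, 304.1]
ee_rot: [-180.0, 0.1, 54.2]
contact_force: [-0.5, -0.2, 0.2]
finger_gap: 85.2
gripper_force: 0.0
```

Run:
```python
from h import *
im=arm.get_image("wrist"); save(im,"w1.png"); P=pts(im); H,S,V=cv2.split(cv2.cvtColor(im["color"],cv2.COLOR_RGB2HSV))
o=arm.observe(); print(o["tool_pos"],o["ee_rot"],o["qpos"])
m=((H>5)&(H<18)&(S>150)&(V>120)).astype(np.uint8)
n,l,st,_=cv2.connectedComponentsWithStats(m)
i=1+np.argmax(st[1:,4]); print(st[i])
q=P[l==i]; q=q[(q[:,2]>12)&(q[:,2]<28)]; print(len(q),np.median(q[:,2]),cv2.minAreaRect(q[:,:2].astype(np.float32)))
```

```text
[477.33369076 381.32117268 304.51638691] [-1.79982291e+02  2.51890706e-02  5.41965954e+01] [3.51843523e+01 3.02286523e+01 8.26703055e+01 9.26571828e-03
 6.71306266e+01 7.09841576e+01]
[ 246  156   26  111 2672]
2661 19.339108231376883 ((462.31982421875, 359.72381591796875), (106.1706314086914, 22.155649185180664), 53.5816535949707)
```

View pics/w1.png

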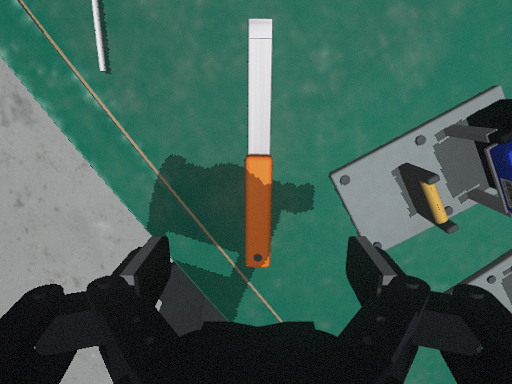

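The wrist view shows the bar upright at columns 246–272, centred between the open fingers, with the tip at the top. Its position matches the first measurement, so I'll descend and grip.

>>> move_arm([
  [0,0,0,0,0,0.03,100],
  [0,0,0,0,0,0.03,100],
  [0,0,0,0,0,0.03,100],
  [0,0,0,0,0,0.02,100],
  [0,0,0,0,0,0.01,100],
  [0,0,0,0,0,0.007,100],
  [0,0,0,0,0,0,100],
  [0,0,0,0,0,0,16],
  [0,0,0,0,0,0,16],
  [0,0,0,0,0,0,16],
  [0,0,0,0,0,0,10],
  [0,0,0,0,0,0,10],
  [0,0,0,0,0,0,0],
  [0,0,0,0,0,0,0],
  [0,0,0,0,0,0,0],
  [0,0,0,0,0,0,0],
])

```text
clock: 4.35
tool_pos: [477.7, 381.3, 178.3]
ee_rot: [180.0, -0.1, 54.0]
contact_force: [-1.7, -0.2, 6.0]
finger_gap: 22.1
gripper_force: 60.6
```

>>> move_arm([
  [0,0,0,0,0,-0.01,0],
  [0,0,0,0,0,-0.02,0],
  [0,0,0,0,0,-0.03,0],
  [0,0,0,0,0,-0.03,0],
  [0,0,0,0,0,-0.02,0],
  [0,0,0.1,0,0,0,0],
  [0,0,0.137,0,0,0,0],
  [0,0,0.137,0,0,0,0],
  [0,0,0.137,0,0,0,0],
  [0,0,0.137,0,0,0,0],
  [0,0,0.137,0,0,0,0],
  [0,0,0.137,0,0,0,0],
  [0,0,0,0,0,0,0],
])

```text
clock: 5.65
tool_pos: [477.5, 381.1, 288.0]
ee_rot: [180.0, 0.0, 1.1]
contact_force: [0.5, -0.0, -1.6]
finger_gap: 22.7
gripper_force: 59.6
```

>>> move_arm([
  [0,0,0,-0.001,0.02,0,0],
  [0,0,0,-0.001,0.035,0,0],
  [0,0,0,-0.001,0.035,0,0],
  [0,0,0,-0.001,0.035,0,0],
  [0,0,0,-0.001,0.035,0,0],
  [0,0,0,-0.001,0.035,0,0],
  [0,0,0,-0.001,0.035,0,0],
  [0,0,0,-0.001,0.02,0,0],
  [0,0,0,-0.001,0.0157,0,0],
  [0,0,0,-0.001,0,0,0],
  [0,0,0,0,0,0,0],
  [0,0,0,0,0,0,0],
])

```text
clock: 6.85
tool_pos: [473.2, 116.0, 287.8]
ee_rot: [-180.0, -0.0, 1.3]
contact_force: [-0.4, 0.1, -1.8]
finger_gap: 22.7
gripper_force: 59.6
```

Run:
```python
from h import *
o=arm.observe(); print(o["tool_pos"],o["ee_rot"])
im=arm.get_image("wrist"); save(im,"w2.png"); P=pts(im); H,S,V=cv2.split(cv2.cvtColor(im["color"],cv2.COLOR_RGB2HSV))
z=P[...,2];u=np.arange(512)[None,:]
br=(H>15)&(H<35)&(S>100)&(V>90)&(z>40)&(z<60)&(P[...,0]>560)
q=P[br]; print("brass",len(q),q.mean(0),cv2.minAreaRect(q[:,:2].astype(np.float32)))
b=(S<70)&(V>110)&(z>95)&(z<135)&(P[...,0]>500)&(np.abs(P[...,1]-118)<30)
q=P[b]; print("blade",len(q),cv2.minAreaRect(q[:,:2].astype(np.float32)))
for a in range(500,625,20):
    s=q[(q[:,0]>=a)&(q[:,0]<a+20)]; print(a,len(s),s.mean(0).round(1) if len(s) else "")
b=(S<60)&(z>5)&(z<15); q=P[b];q=q[(q[:,0]>520)&(abs(q[:,1]-118)<55)]; print("base",cv2.minAreaRect(q[:,:2].astype(np.float32)))
s=arm.get_image("side"); save(s,"s2.png")
```

```text
[473.20060597 115.99751136 287.79468383] [-1.79993766e+02 -5.20903445e-03  1.33369296e+00]
brass 471 [591.02719185 184.78073697  50.8379374 ] ((590.7825317382812, 195.68417358398438), (10.925545692443848, 198.28970336914062), 0.8975735902786255)
blade 8278 ((543.0579223632812, 117.24458312988281), (86.25873565673828, 19.8621768951416), 0.9522255659103394)
500 1650 [510.1 116.8 115.2]
520 1804 [530.1 117.  115.2]
540 1980 [550.1 117.3 115.2]
560 2183 [570.1 117.8 115.2]
580 661 [582.9 117.7 115.1]
600 0 
620 0 
base ((575.9033813476562, 116.43495178222656), (88.95027160644531, 96.03278350830078), 1.3805633783340454)
```

View pics/w2.png

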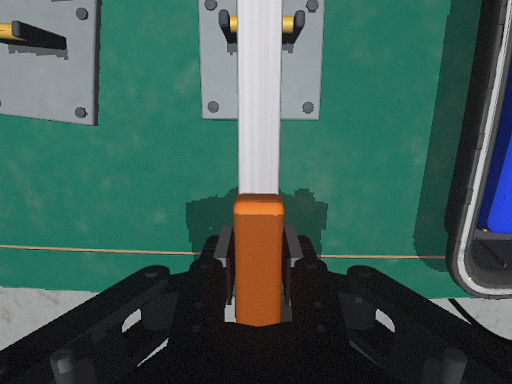

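The wrist view shows the blade (columns 238–282) level and centred between the brass ends at columns 230 and 292. I'll lower it to just above the fulcrum, then slide the tip under the sole.

>>> move_arm([
  [0,0,0,0,-0.0005,0.015,0],
  [0,0,0,0,-0.0005,0.02,0],
  [0,0,0,0,0,0.012,0],
  [0,0,0,0,0,0.005,0],
  [0,0,0,0,0,0.003,0],
  [0,0,0,0,0,0,0],
  [0,0,0,0,0,0,0],
])

```text
clock: 7.65
tool_pos: [473.4, 116.4, 233.3]
ee_rot: [-180.0, -0.1, 1.2]
contact_force: [0.4, 0.6, -1.8]
finger_gap: 22.3
gripper_force: 59.6
```

Run:
```python
from h import *
o=arm.observe(); print(o["tool_pos"],o["contact_force"])
s=arm.get_image("side"); c=s["color"][120:230,170:330]; cv2.imwrite("pics/s3.png",cv2.resize(c,(800,550),interpolation=2)[...,::-1])
P=pts(s); H,S,V=cv2.split(cv2.cvtColor(s["color"],cv2.COLOR_RGB2HSV))
for v in range(150,190,2):
    pass
m=(abs(P[...,1]-118)<14)&(P[...,2]>53)&(P[...,2]<68)&(P[...,0]>520)&(P[...,0]<640)&(S<80)&(V>90)
q=P[m]; print(len(q), q.max(0) if len(q) else "", q.min(0) if len(q) else "", np.median(q,0))
```

```text
[473.37612865 116.42094135 233.2542703 ] [ 0.35590199  0.56998919 -1.8410234 ]
273 [633.13571869 131.02313971  67.6783941 ] [521.08599954 108.00398529  55.76911816] [563.85421866 123.84991126  62.06589907]
```

View pics/s3.png

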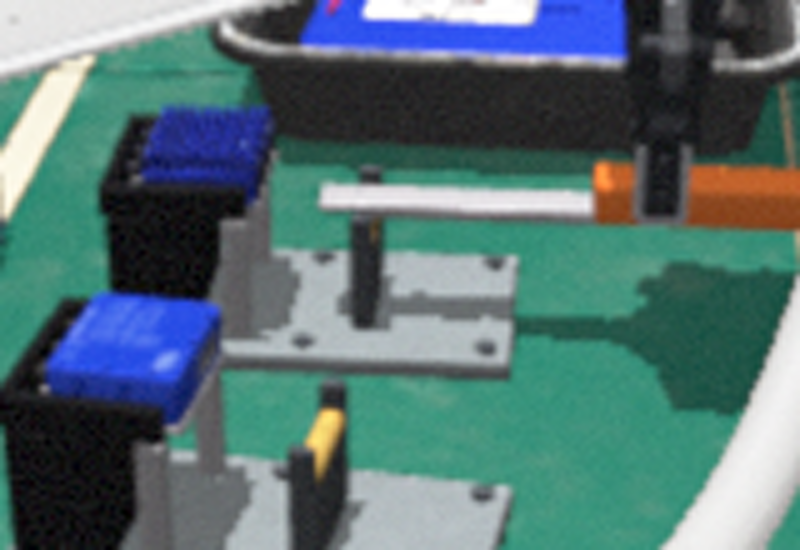

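The side view shows the level blade passing between the horns, with its tip at (320,195) in the crop, about 20 mm short of the finned driver's front edge. I'll advance it 32 mm.

>>> move_arm([
  [0,0,0,0.005,0,0,0],
  [0,0,0,0.005,0,0,0],
  [0,0,0,0.005,0,0,0],
  [0,0,0,0.005,0,0,0],
  [0,0,0,0.005,0,0,0],
  [0,0,0,0.004,0,0,0],
  [0,0,0,0.003,0,0,0],
  [0,0,0,0,0,0,0],
  [0,0,0,0,0,0,0],
])

```text
clock: 8.6
tool_pos: [505.1, 117.0, 232.6]
ee_rot: [180.0, 0.0, 1.2]
contact_force: [-0.3, -0.1, -1.9]
finger_gap: 22.3
gripper_force: 59.6
```

Run:
```python
from h import *
o=arm.observe(); print(o["tool_pos"],o["contact_force"])
s=arm.get_image("side"); c=s["color"][120:230,170:330]; cv2.imwrite("pics/s4.png",cv2.resize(c,(640,440),interpolation=2)[...,::-1])
```

```text
[505.12239447 117.02871478 232.59007051] [-0.2755231  -0.08740994 -1.90287709]
```

View pics/s4.png

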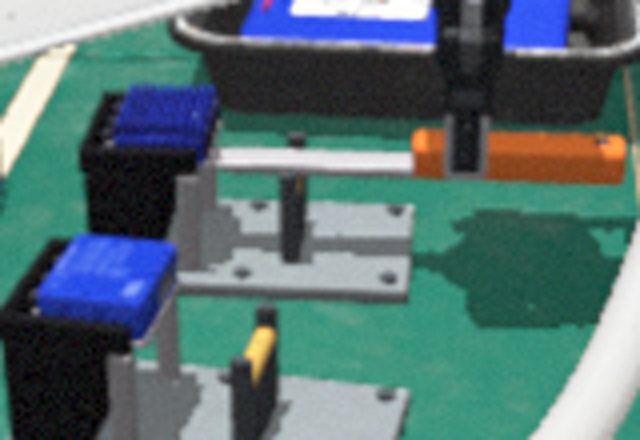

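The side view shows the tip under the driver's front edge (about (215,158)) and the bar over the fulcrum, with no contact force. I'll lower it 3 mm, release, rise, shift back towards the handle end, and shut the fingers.

>>> move_arm([
  [0,0,0,0,0,0.002,0],
  [0,0,0,0,0,0.001,0],
  [0,0,0,0,0,0,0],
  [0,0,0,0,0,0,30],
  [0,0,0,0,0,0,40],
  [0,0,0,0,0,0,60],
  [0,0,0,0,0,0,60],
  [0,0,0,0,0,0,60],
  [0,0,0,0,0,0,60],
  [0,0,0,0,0,-0.01,60],
  [0,0,0,0,0,-0.02,60],
  [0,0,0,0,0,-0.03,60],
  [0,0,0,-0.02,0,0,60],
  [0,0,0,-0.025,0,0,0],
  [0,0,0,-0.02,0,0,0],
  [0,0,0,0,0,0,0],
  [0,0,0,0,0,0,0],
  [0,0,0,0,0,0,0],
  [0,0,0,0,0,0,0],
])

```text
clock: 10.55
tool_pos: [440.7, 115.6, 289.8]
ee_rot: [-180.0, -0.0, 1.2]
contact_force: [-0.0, -0.4, -0.8]
finger_gap: 0.4
gripper_force: 0.0
```

```bash
cat > m.py <<'E'
from h import *
import sys
o=arm.observe(); print(o["tool_pos"],o["contact_force"],o["finger_gap"])
s=arm.get_image("side"); c=s["color"][120:230,170:330]; cv2.imwrite("pics/%s.png"%sys.argv[1],cv2.resize(c,(640,440),interpolation=2)[...,::-1])
for n in("side","top"):
    im=s if n=="side" else arm.get_image("top")
    P=pts(im); H,S,V=cv2.split(cv2.cvtColor(im["color"],cv2.COLOR_RGB2HSV))
    m=(H>5)&(H<18)&(S>150)&(V>80)&(P[...,0]>380)&(P[...,0]<580)&(abs(P[...,1]-118)<30)&(P[...,2]<95)
    q=P[m]; print(n,len(q),q.min(0).round(1),q.max(0).round(1),q.mean(0).round(1))
    b=(H>105)&(H<130)&(S>120)&(P[...,2]>70)&(P[...,2]<110)&(P[...,0]>620)&(P[...,0]<700)
    for y in(118,289):
        q=P[b&(abs(P[...,1]-y)<35)]; print(" driver",y,len(q),np.percentile(q[:,2],[50,80,95]).round(1))
E
python3 m.py s5
```

```text
[440.72396047 115.63668542 289.75970469] [-0.04785997 -0.38417556 -0.77580817] 0.42725639514861985
side 586 [424.1 108.   35. ] [528.  132.7  66.5] [477.  125.5  52.8]
 driver 118 367 [85.6 88.4 89.2]
 driver 289 632 [86.5 87.4 88. ]
top 184 [487.1 106.8  54.1] [528.3 130.5  68. ] [508.5 119.8  61.7]
 driver 118 483 [86.4 88.5 90. ]
 driver 289 524 [86.7 88.  89.1]
```

View pics/s5.png

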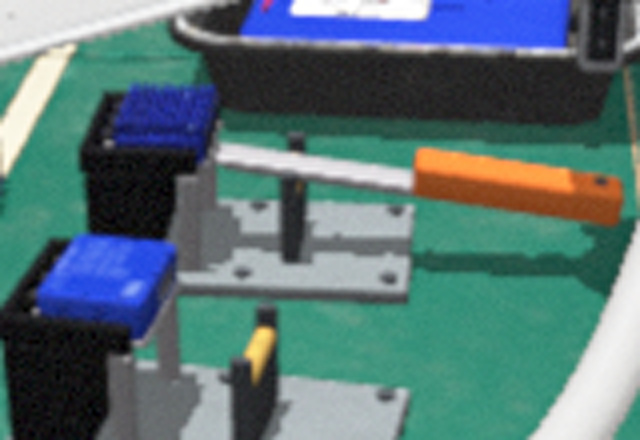

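The side view shows the bar resting on the fulcrum with its tip against the sole and the handle sloping down to (600,205). Now I'll press the handle end.

>>> move_arm([
  [0,0,0,0,-0.002,0.02,0],
  [0,0,0,0,0,0.02,0],
  [0,0,0,0,0,0.012,0],
  [0,0,0,0,0,0.004,0],
  [0,0,0,0,0,0.003,0],
  [0,0,0,0,0,0.003,0],
  [0,0,0,0,0,0.003,0],
  [0,0,0,0,0,0.003,0],
  [0,0,0,0,0,0.003,0],
  [0,0,0,0,0,0.003,0],
  [0,0,0,0,0,0.003,0],
  [0,0,0,0,0,0.003,0],
  [0,0,0,0,0,0.003,0],
  [0,0,0,0,0,0.002,0],
  [0,0,0,0,0,0,0],
])

```text
clock: 12.15
tool_pos: [441.0, 117.8, 205.7]
ee_rot: [-180.0, -0.2, 1.2]
contact_force: [2.3, 0.7, 8.3]
finger_gap: 0.2
gripper_force: 3.5
```

Pressing with 8 N, as expected. I'll continue down to the bench in small steps.

>>> move_arm([
  [0,0,0,0,0,0.002,0],
  [0,0,0,0,0,0.002,0],
  [0,0,0,0,0,0.002,0],
  [0,0,0,0,0,0.001,0],
  [0,0,0,0,0,0,0],
  [0,0,0,0,0,0,0],
])

```text
clock: 12.75
tool_pos: [441.1, 117.8, 199.3]
ee_rot: [-180.0, -0.3, 1.2]
contact_force: [0.6, -0.6, 14.3]
finger_gap: 0.1
gripper_force: 6.9
```

```bash
python3 m.py s6
```

```text
[441.14729898 117.79579053 199.32425759] [ 0.62923876 -0.62230112 14.26612356] 0.07887896399311389
side 558 [424.6  89.8   4. ] [529.2 133.6  53.3] [480.8 125.7  31.7]
 driver 118 431 [92.6 96.4 97.4]
 driver 289 641 [86.6 87.3 87.9]
top 210 [481.3 107.5  33.6] [529.7 130.9  53.3] [506.9 119.9  45.1]
 driver 118 505 [94.3 96.7 98. ]
 driver 289 529 [86.7 88.1 89.3]
```

The driver is up about 8 mm and the handle end is on the bench. Retreating.

>>> move_arm([
  [0,0,0,0,0,-0.003,0],
  [0,0,0,0,0,-0.005,0],
  [0,0,0,0,0,-0.02,0],
  [0,0,0,0,0,-0.04,0],
  [0,0,0,0,0,-0.04,0],
  [0,0,0,0,0,0,0],
  [0,0,0,0,0,0,0],
  [0,0,0,0,0,0,0],
  [0,0,0,0,0,0,0],
  [0,0,0,0,0,0,0],
])

```text
clock: 13.85
tool_pos: [440.1, 117.6, 304.9]
ee_rot: [180.0, 0.1, 1.2]
contact_force: [-0.4, -0.4, 0.0]
finger_gap: -0.2
gripper_force: 0.0
```

```bash
python3 m.py s7
```

```text
[440.11092885 117.62231415 304.88484982] [-0.43408345 -0.41554091  0.02582051] -0.18284005115775592
side 585 [426.9 106.5   4.5] [529.1 134.1  54.3] [479.  125.4  33.8]
 driver 118 436 [92.8 96.3 97.3]
 driver 289 631 [86.5 87.3 88. ]
top 187 [488.2 107.   38.7] [529.6 130.8  56.3] [510.1 119.6  47.9]
 driver 118 503 [94.7 96.8 98. ]
 driver 289 526 [86.6 88.  89.1]
```

View pics/s7.png

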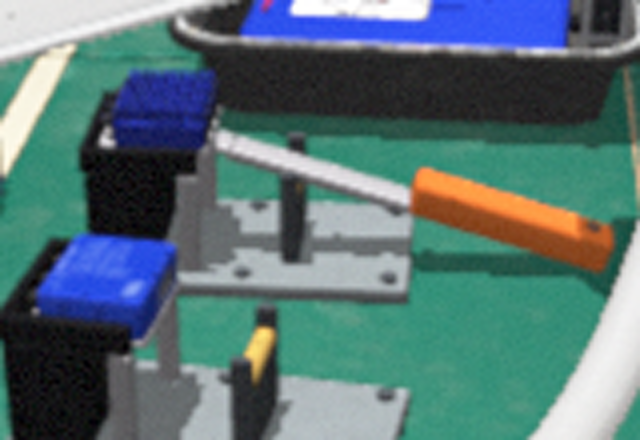

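The side view shows the finned driver raised about 8 mm, at (165,105). The handle end is on the bench at (600,255), the smooth driver is still seated, and the gripper is clear. Handing in.

```bash
python3 -c "
from station import arm
print(arm.sign_off())"
```

```text
the job is handed in; nothing more can be done
None
```

I levered the finned driver up about 8 mm with the pry bar; the smooth driver stayed seated, the gripper is clear of everything, and the job is handed in (no verdict came back).

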